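# Feed one spacer from the magazine and slide it into the vee stop

## Robot

A 6-joint arm with a two-finger parallel gripper is mounted at the origin on the work surface. World frame = base frame: x ahead of the robot, y to its left, z up, the work surface at z = 0. Lengths are in mm, angles in rad, forces in N, time in s.
With the tool pointing down it reaches from about 350 to 975 mm from the base axis. Payload 7.1 kg.
Tool frame: the origin (TCP) lies on the centre line of the jaws, within the pads' length; the fingertips stand 8 mm ahead of it and the grasp point (between the pads) lies 11 mm behind it; z points along the fingers, x is the direction in which the jaws open and shut, and the axes are right-handed (so a half turn about z gives the same grasp; the last joint's range is limited). The gripper opens to 88 mm and grips with 3 to 60 N. Pads are 20 mm wide; open, the fingers measure 115 mm over their backs; the gripper's body (75 mm by 178 mm) begins 61 mm behind the grasp point.
Start: joints at [-1.173, 0.423, 1.63, -0, 1.089, -0.019], TCP at [253.038, -571.469, 230.675] pointing down, gripper open.
Joint ranges: [-3, 3], [-0.9, 2.11], [0.09, 2.58], [-1.31, 4.45], [0.11, 2.69], [-2.54, 2.54]. Speed limits (rad/s): [2.39, 2.39, 3.01, 3.14, 3.14, 3.14].

## Interface

Orientations are given as a rotation vector (axis times angle).
In Python, from workcell import ctrl gives the robot as it stands.
- The arm moves only by the shell command python3 -m handwheel 'ROWS'. ROWS is JSON, a list of rows, each a list of 3 entries, a list of its own where there are three numbers: the turn, a rotation vector about the tool's x, y, z in rad, then the shift along the tool's x, y, z in mm, then the opening, from 0 (shut) to 1 (fully open). In form: [[[ax, ay, az], [tx, ty, tz], jaw], ...]. A call has exactly 10 rows; each row shifts and turns the pose as measured when the row begins, along the tool's axes as they then stand; what a row does not reach is not made up. A row lasts 1/12 s, in which the tool goes at most 41.7 mm and 7.16 degrees, less where a joint would pass 70% of its speed; a pose out of reach is approached as far as the arm can. A call with a gripper value outside its range is refused whole. The fingers move at their own pace and stop on an object; the grip force is fixed at half the most. Time passes only in rows, so rows that do not move let the fingers close, or fill a call up. It gives the time, the measured TCP pose, the force and the opening at its end, in the units of the state.
- ctrl.get_obs(): the state, without advancing time (a new reading comes with each control period).
- ctrl.get_image(name): name is "scene" or "top"; returns a dict with "pixels" (384x512x3 uint8, red, green, blue), "camera_matrix" (3x3 intrinsics, pixels), "rvec" (rotation vector, rad) and "tvec" (3), from world to camera coordinates, as OpenCV has them. Camera axes: x right, y down, z forward; pixel columns grow to the right and rows downward; lengths in mm; the calibration is good to about 2 mm. A picture is of the moment at which its call begins. There is no depth.
- ctrl.close_job(): hands the job in, once; it reports no verdict.
Trained networks look in a picture, given as the dict that the camera call returned (one of the last four; its "shot" number tells which), for a name from the list of things; names that differ only in an ending like _2 or _b are one class to them, and where a whole thing is asked for, a point or a joint stands for the part that bears it (a point fixed in the world has none). Each returns a list of dicts, best first, with "score" (0 to 1); they miss things now and then, are a little off and sometimes report something else, mostly with a low value. They report only what shows in the picture. A call takes as long as a camera call. They do not tell look-alikes from the thing itself.
- ctrl.look_for(picture, query): "position" ([x, y, z] in mm, in the coordinates of the camera as it stood for that picture, good to about 4 mm: the middle of the surface that is visible of it).
- ctrl.spot_point(picture, query): "position" ([x, y, z] in mm, in the coordinates of the camera as it stood for that picture, good to about 4 mm: a listed point, or the origin of a listed thing).
The state is a dict: "t": time; "qpos": joint angles; "qvel": joint speeds; "joint_torque": joint torques, N m; "ee_pos": TCP position; "orientation": TCP orientation; "ft_force": force on the tool from outside, world axes, zero at the start; "moment": the same for the moment, N m; "width": finger opening in mm.
Only numpy, scipy, OpenCV 4.12 (cv2) and the standard library are available. Lean on these libraries where they do the work, as an engineer would, in place of code of your own. Each camera call takes 0.05 s, during which the arm holds its last target.

## Task

Push the plunger of the spacer magazine right in once and let it come all the way back, so that a single steel spacer drops out onto the granite plate. Then, with the fingertips, slide that spacer across the plate into the notch of the vee stop until it lies against both faces of the notch, and move clear. Do not pick the spacer up, do not feed out a second one, and leave the other things on the plate where they are.

Things in the scene. Friction and masses are not known exactly. Their poses are not given: they have to be found in the camera images.
- magazine: aluminium spacer magazine bolted to the plate, 52 mm wide, 80 mm over two low bolting flanges. Origin: on the plate below the axis of the spacer stack. Its x axis is level, the direction in which spacers come out; y to the left of that. Tower with a stack of four spacers: x -24 to +22 mm, 46 mm tall, exit slot low in front; behind it a slideway, a bearing block to x -104 mm, 34 mm tall, then the plunger
- magazine_exit (a point): point 4 mm above the plate, 45 mm ahead of the magazine's origin (23 mm ahead of the tower's front); axes as the magazine's. A full stroke pushes the lowest spacer off the magazine's 2 mm floor, and it is left flat on the plate with its centre here or up to 15 mm farther ahead. When the plunger is back, the next spacer has dropped to the floor
- plunger (a joint): how far the plunger is pushed in, m: 0 at rest (out), 0.048 at its stop. It moves along the magazine's +x; a spring brings it back by itself; it takes about 3.5 N to start and 8 N at the stop
- plunger_face (a point): centre of the outer flat face of the plunger's black round knob (31 mm across, 15 mm thick, centre 21 mm above the plate), 169 mm behind the magazine's origin (along its -x) when at rest; moves with the plunger; axes as the magazine's
- spacer1_center (a point): centre of the lowest spacer of the stack, the one that comes out: a plain bored steel washer-like disc, 34 mm outside diameter, 13 mm bore, 8 mm thick, about 55 g; z is its axis
- spacer2_center (a point): centre of the next spacer, which must stay in the magazine: a plain bored steel washer-like disc, 34 mm outside diameter, 13 mm bore, 8 mm thick, about 55 g; z is its axis
- vee_stop: ground steel block bolted to the plate, 50 x 80 mm, 14 mm tall, with a 90 degree notch in one long side, 56 mm wide at its mouth and 28 mm deep. Origin: on the plate at the bottom (apex) of the notch. Its x axis points from the mouth of the notch inward, along the notch's middle line; the mouth is at x = -28 mm
- vee_seat (a point): where the centre of a spacer is when it touches both faces of the notch: on the notch's middle line, 24 mm out from the apex, 4 mm above the plate; axes as the vee stop's
- screw_jack: machinist's screw jack, a round conical foot 34 mm across with a knurled collar, 54 mm tall, standing; origin at the centre of its underside
- setup_block: flat steel setup block 76 x 51 x 25 mm with six holes in its top; origin at the centre of its underside, x along its length
- plug_gauge: double-ended plug gauge lying down, 114 mm long, 18 mm thick aluminium handle; origin on the plate below the middle of the handle, x along it
- dial_indicator: round dial indicator lying on its back, 57 mm across, 20 mm tall, stem reaching 74 mm out along its x; origin at the centre of its underside
- cylinder_square: plain steel cylinder, 50 mm across and 100 mm tall, standing; origin at the centre of its underside
- micrometer: small outside micrometer lying flat, 130 mm long, 16 mm thick; origin on the plate under the gap between its jaws, x along its spindle
There are look-alikes about, which are no part of the job. Leave any turquoise or yellow look-alike of the magazine alone.

How it is judged:
By the outcome, as a careful person would: the job done as asked, in the order asked, and still so for the second after the job is handed in, with the robot touching nothing.
It also fails if it takes over 72 s, if anything falls off the work surface, if the arm or the gripper's body presses on something with over 40 N, if the wrist force passes 120 N, or if a joint passes its speed limit or range.

## Working session

There is one attempt and no reset: what is moved stays moved. The work goes in short steps, Python scripts to look and compute and a shell command to move; the robot and the scene stay as the last step left them, time stands still between calls to the robot, and variables do not carry over. Pictures are saved under pics/ and viewed, and the job is handed in when it is done.

```bash
mkdir -p pics; ls
python3 - <<'E'
from workcell import ctrl
import cv2,numpy as np
o=ctrl.get_obs();print(o)
for n in("scene","top"):
    p=ctrl.get_image(n)
    cv2.imwrite(f"pics/{n}0.png",cv2.resize(p["pixels"][:,:,::-1],(800,600),interpolation=cv2.INTER_CUBIC))
    R=cv2.Rodrigues(np.array(p["rvec"],float))[0];t=np.array(p["tvec"],float)
    print(n,"cam at",-R.T@t,p["camera_matrix"],p["shot"])
    for q in("magazine","plunger_face","magazine_exit","vee_stop","vee_seat","screw_jack","setup_block","plug_gauge","dial_indicator","cylinder_square","micrometer"):
        for d in ctrl.spot_point(p,q):
            print(q,round(d["score"],2),np.round(R.T@(np.array(d["position"])-t)))
E
```

```text
pics
{'t': 0.0, 'qpos': array([-1.17298108e+00,  4.23828981e-01,  1.63071487e+00, -2.07352213e-05,
        1.08859641e+00, -1.89954432e-02]), 'qvel': array([-0.00118423,  0.00084274,  0.00123541,  0.00037309,  0.00085684,
       -0.00069087]), 'joint_torque': array([-1.66329417e-03, -5.44618070e+01, -2.73666072e+01,  6.42539305e-02,
        2.27439415e-02, -1.36719823e-04]), 'ee_pos': array([ 252.83292105, -570.96464862,  229.89932586]), 'orientation': array([-2.63228276e+00,  1.71327922e+00,  2.02749837e-03]), 'ft_force': array([-0.27705462, -0.08140231, -1.12012651]), 'moment': array([-0.01730132,  0.00869177,  0.02643654]), 'width': 87.58528692849501}
scene cam at [1395.41575941 -119.49834905 1049.67705768] [[394.48515383   0.         266.67892788]
 [  0.         394.48515383 190.71380613]
 [  0.           0.           1.        ]] 1
magazine 0.96 [319.  83.  -1.]
magazine 0.85 [ 230. -386.    2.]
magazine 0.6 [487.  86.   3.]
plunger_face 0.7 [506. 259.  22.]
plunger_face 0.59 [ 267. -222.   23.]
plunger_face 0.54 [303. 255.  20.]
plunger_face 0.4 [ 660. -245.   -1.]
magazine_exi
[... 492 characters left out ...]
202074] [[483.43789359   0.         256.39907615]
 [  0.         483.43789359 185.9413458 ]
 [  0.           0.           1.        ]] 2
magazine 0.65 [322.  87.   3.]
plunger_face 0.81 [ 263. -222.   26.]
plunger_face 0.7 [303. 253.  18.]
plunger_face 0.57 [506. 255.  24.]
magazine_exit 0.95 [317.  44.   9.]
magazine_exit 0.78 [482.  39.   5.]
magazine_exit 0.57 [ 214. -432.    4.]
vee_stop 0.71 [662. -58.   0.]
vee_seat 0.27 [ 657. -251.   -2.]
screw_jack 0.56 [657. 189.   4.]
screw_jack 0.22 [660. -59.   0.]
setup_block 0.92 [ 461. -183.    2.]
plug_gauge 0.65 [ 427. -340.   -1.]
dial_indicator 0.67 [ 656. -249.   -1.]
cylinder_square 0.63 [662. 314.   2.]
micrometer 0.57 [436. 440.  -1.]
```

View pics/scene0.png

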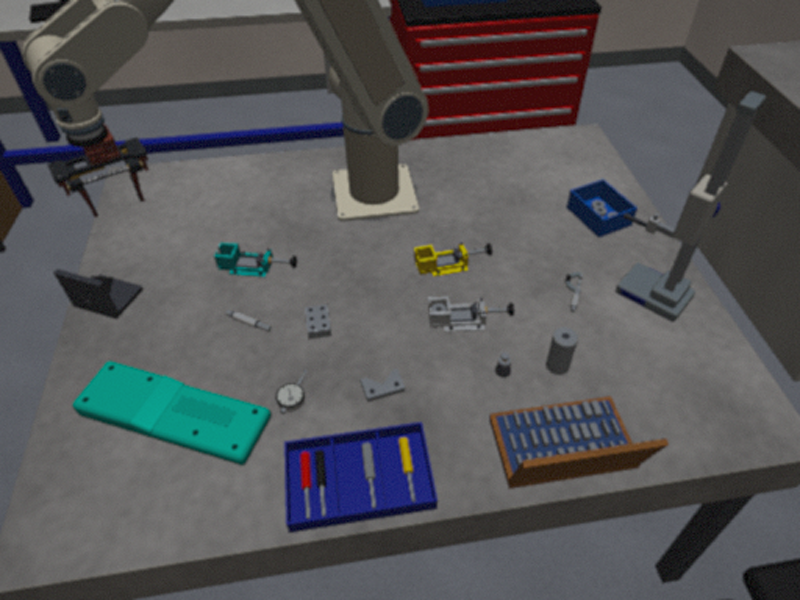

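View pics/top0.png

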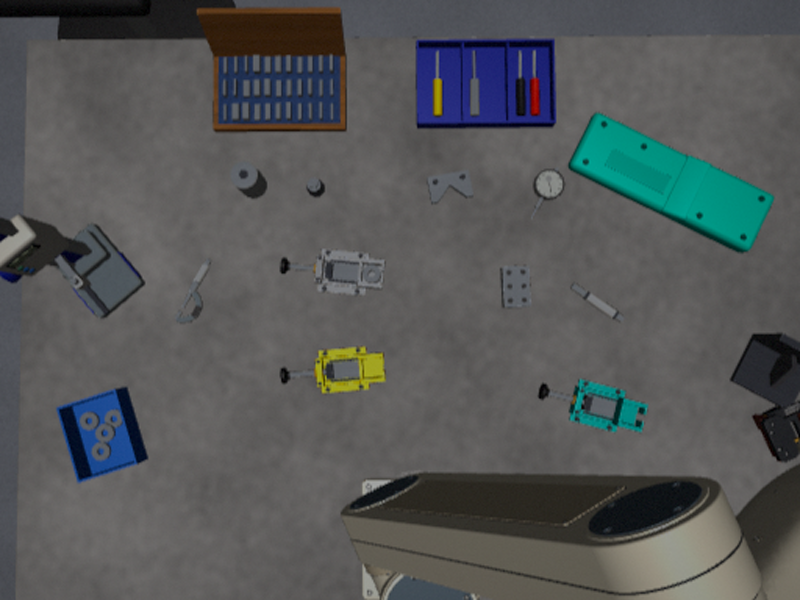

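Three magazines (top picture, scaled to 800x600): aluminium at about (348,272), yellow at (350,370), turquoise at (607,405). The aluminium, uncoloured one fits the description. I'll confirm it with enlarged crops and measure it.

```bash
cat > h.py <<'E'
import cv2,numpy as np
from workcell import ctrl
def cam(p):
    return cv2.Rodrigues(np.array(p["rvec"],float))[0],np.array(p["tvec"],float),np.array(p["camera_matrix"],float)
def proj(p,X):
    return cv2.projectPoints(np.array(X,float).reshape(-1,3),np.array(p["rvec"],float),np.array(p["tvec"],float),np.array(p["camera_matrix"],float),None)[0].reshape(-1,2)
def ray(p,uv,z):
    R,t,K=cam(p);d=R.T@np.linalg.solve(K,[uv[0],uv[1],1]);c=-R.T@t
    return c+d*(z-c[2])/d[2]
def rect(p,x0,x1,y0,y1,z,s):
    # rectified view of plane z: columns = -y, rows = -x ; s px/mm
    W=int((y1-y0)*s);H=int((x1-x0)*s)
    world=[[x1,y1,z],[x1,y0,z],[x0,y0,z],[x0,y1,z]]
    M=cv2.getPerspectiveTransform(proj(p,world).astype(np.float32),np.float32([[0,0],[W,0],[W,H],[0,H]]))
    return cv2.warpPerspective(p["pixels"],M,(W,H),flags=cv2.INTER_CUBIC)[:,:,::-1].copy()
E
python3 - <<'E'
from h import *
p=ctrl.get_image("top");q=ctrl.get_image("scene");np.save("p.npy",p,allow_pickle=True)
for n,P in(("top",p),("scene",q)):
    ori=np.array([497,86]);
    a=rect(P,440,560,0,270,0,2.9); cv2.imwrite(f"pics/mag_{n}.png",a)
    b=rect(P,600,700,-120,0,0,6); cv2.imwrite(f"pics/vee_{n}.png",b)
E
```

```text
(no output)
```

View pics/mag_top.png

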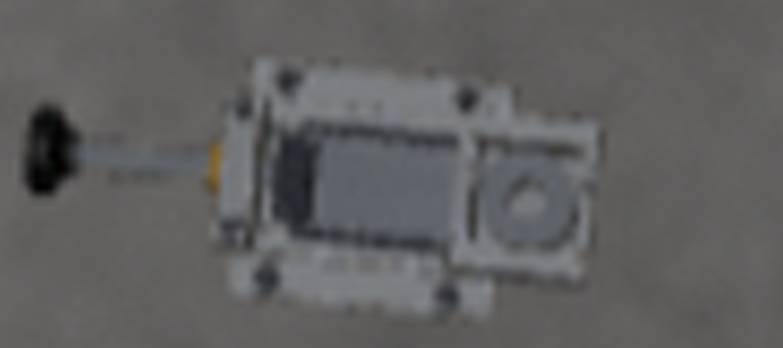

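View pics/vee_top.png

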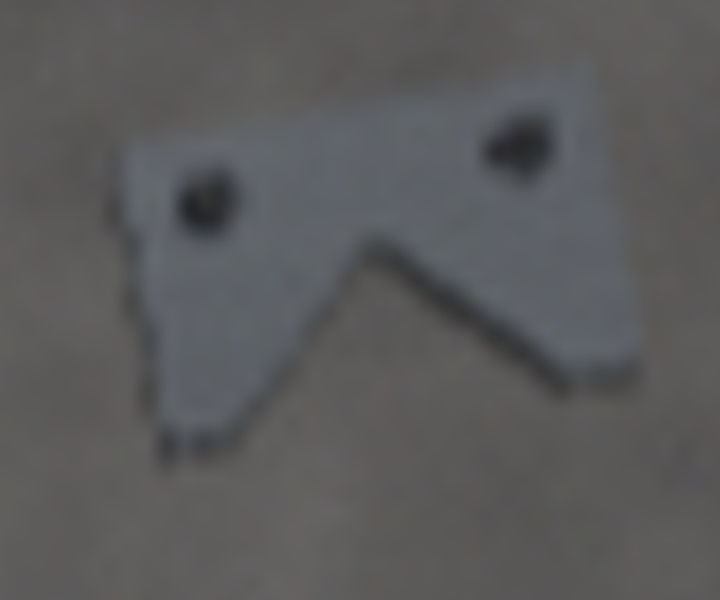

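View pics/mag_scene.png

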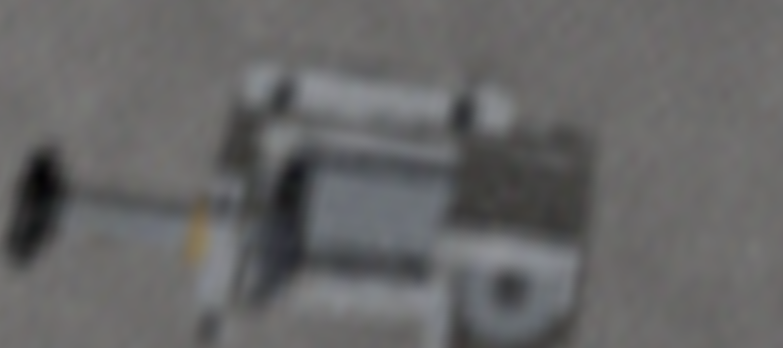

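View pics/vee_scene.png

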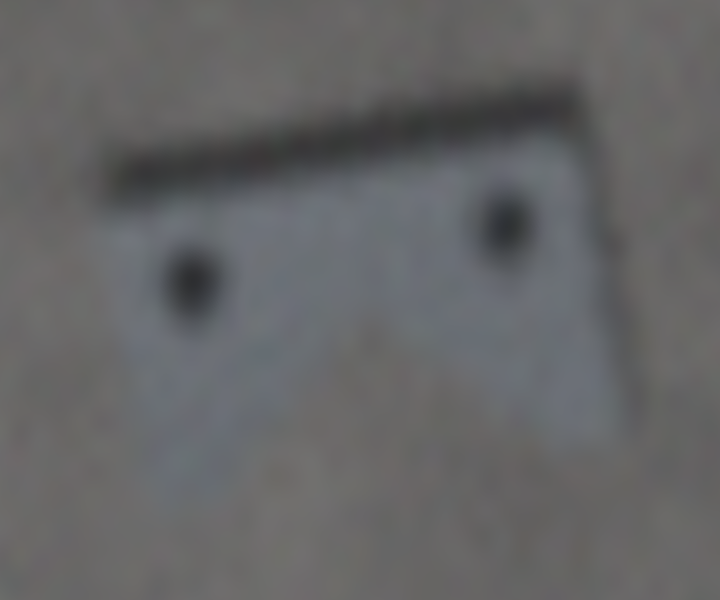

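The aluminium, uncoloured magazine is confirmed. The knob is on the left, the tower with the spacer on the right, and it ejects to the right (world −y). The vee's notch opens downward in the picture (world −x). Next I'll compute poses from these corners.

Run:
```python
from h import *
from scipy.optimize import least_squares
p=np.load("p.npy",allow_pickle=True).item()
R,t,K=cam(p);c=-R.T@t
def W(u,v,x1,y1,s,z):
    X0=np.array([x1-v/s,y1-u/s,0.]);return (c+(X0-c)*(1-z/c[2]))[:2]
pts=[(125,150),(590,65),(640,360),(570,375),(375,240),(228,435),(165,440)]
obs=np.array([W(u,v,700,0,6,14) for u,v in pts])
mod=np.array([(22,40),(22,-40),(-28,-40),(-28,-28),(0,0),(-28,28),(-28,40)],float)
def fit(obs,mod,g):
    f=lambda q:((mod@np.array([[np.cos(q[2]),np.sin(q[2])],[-np.sin(q[2]),np.cos(q[2])]])+q[:2]-obs)).ravel()
    r=least_squares(f,g,loss="soft_l1");return r.x,f(r.x).reshape(-1,2)
q,e=fit(obs,mod,[660,-58,0]);print("vee",q,np.degrees(q[2]));print(e.round(1))
a=q[2];print("seat",q[:2]-24*np.array([np.cos(a),np.sin(a)]))
# magazine
ms=[((527,200),(0,0),34),((602,122),(22,26),46),((583,280),(22,-26),46),((45,150),(-161.5,0),24)]
obs=np.array([W(*m[0],560,270,2.9,m[2]) for m in ms]);mod=np.array([m[1] for m in ms],float)
q,e=fit(obs,mod,[495,86,-1.57]);print("mag",q,np.degrees(q[2]));print(e.round(1))
d=np.array([np.cos(q[2]),np.sin(q[2])]);print("face",q[:2]-169*d,"exit",q[:2]+45*d,"far",q[:2]+60*d, "pushed", q[:2]-121*d)
```

```text
vee [ 6.57649925e+02 -6.13588953e+01  1.68800495e-01] 9.671555919009503
[[ 0.6  2. ]
 [ 0.  -0.1]
 [-0.6 -0.3]
 [-0.1 -0. ]
 [ 0.5  0.1]
 [ 0.4 -1.2]
 [-0.8  0.2]]
seat [633.9910374  -65.39089558]
mag [488.84221011  87.32695283  -1.67649001] -96.055801729748
[[ 0.7  0.2]
 [-0.8  1. ]
 [ 0.2  0.1]
 [-0.1 -3. ]]
face [506.67120348 255.38386877] exit [484.09484501  42.57806989] far [482.51238998  27.66177558] pushed [501.60734737 207.65172697]
```

```bash
python3 -m handwheel '[[[0,0,-0.105],[0,0,0],0],[[0,0,-0.105],[0,0,0],0],[[0,0,-0.105],[0,0,0],0],[[0,0,-0.105],[0,0,0],0],[[0,0,-0.105],[0,0,0],0],[[0,0,-0.105],[0,0,0],0],[[0,0,-0.105],[0,0,0],0],[[0,0,-0.105],[0,0,0],0],[[0,0,-0.105],[0,0,0],0],[[0,0,-0.105],[0,0,0],0]]'
cat >> h.py <<'E'
from scipy.spatial.transform import Rotation as Ro
def go(tx,ty,tz=None,ang=None):
    o=ctrl.get_obs();R=Ro.from_rotvec(o["orientation"]).as_matrix();e=o["ee_pos"]
    T=np.array([tx,ty,e[2] if tz is None else tz]);print("t",o["t"],"pos",e.round(1),"F",o["ft_force"].round(1),"w",round(o["width"],1),"xang",np.degrees(np.arctan2(R[1,0],R[0,0])).round(2),"zax",R[:,2].round(3))
    print("tool shift",(R.T@(T-e)).round(1))
E
python3 -c "
from h import *
go(507.7,272)"
```

```text
t: 2.13
ee_pos: [253.1, -571.5, 230.7]
orientation: [-3.14, 0.089, -0.0]
ft_force: [-0.8, -0.2, 0.3]
width: 24.5
t 2.1333 pos [ 253.1 -571.5  230.7] F [-0.8 -0.2  0.3] w 24.5 xang -3.23 zax [ 0.  0. -1.]
tool shift [ 206.6 -856.5    0. ]
```

```bash
python3 -m handwheel '[[[0,0,0.025],[9,-36,0],0],[[0,0,0.025],[9,-36,0],0],[[0,0,0],[9,-36,0],0],[[0,0,0],[9,-36,0],0],[[0,0,0],[9,-36,0],0],[[0,0,0],[9,-36,0],0],[[0,0,0],[9,-36,0],0],[[0,0,0],[9,-36,0],0],[[0,0,0],[9,-36,0],0],[[0,0,0],[9,-36,0],0]]'
python3 -m handwheel '[[[0,0,0],[9,-36,0],0],[[0,0,0],[9,-36,0],0],[[0,0,0],[9,-36,0],0],[[0,0,0],[9,-36,0],0],[[0,0,0],[9,-36,0],0],[[0,0,0],[9,-36,0],0],[[0,0,0],[9,-36,0],0],[[0,0,0],[9,-36,0],0],[[0,0,0],[9,-36,0],0],[[0,0,0],[0,0,0],0]]'
python3 -c "
from h import *
go(508.7,280)"
```

```text
t: 2.97
ee_pos: [378.9, -215.1, 230.0]
orientation: [3.13, -0.175, 0.007]
ft_force: [0.7, -1.0, -0.6]
width: 0.4
t: 3.8
ee_pos: [501.3, 120.2, 232.0]
orientation: [3.132, -0.169, 0.023]
ft_force: [0.3, -0.2, 0.2]
width: 0.3
t 3.8 pos [501.3 120.2 232. ] F [ 0.3 -0.2  0.2] w 0.3 xang -6.18 zax [ 0.014 -0.006 -1.   ]
tool shift [  -9.9 -159.6   -0.8]
```

```bash
cat >> h.py <<'E'
def turn(angdeg):
    R=Ro.from_rotvec(ctrl.get_obs()["orientation"]);a=np.radians(angdeg)
    T=Ro.from_matrix(np.array([[np.cos(a),np.sin(a),0],[np.sin(a),-np.cos(a),0],[0,0,-1.]]))
    print("turn",(R.inv()*T).as_rotvec().round(4))
E
python3 -m handwheel '[[[0,0,0],[-2,-32,0],0],[[0,0,0],[-2,-32,0],0],[[0,0,0],[-2,-32,0],0],[[0,0,0],[-2,-32,0],0],[[0,0,0],[-2,-32,0],0],[[0,0,0],[0,0,0],0],[[0,0,0],[0,0,0],0],[[0,0,0],[0,0,0],0],[[0,0,0],[0,0,0],0],[[0,0,0],[0,0,0],0]]'
python3 -c "
from h import *
go(508.7,280,18);turn(-6.06)
p=ctrl.get_image('scene');cv2.imwrite('pics/s1.png',cv2.resize(p['pixels'][150:250,230:380,::-1],(750,500),interpolation=cv2.INTER_CUBIC))"
```

```text
t: 4.63
ee_pos: [508.3, 286.1, 230.7]
orientation: [3.13, -0.165, 0.023]
ft_force: [0.3, -0.2, -0.8]
width: 0.5
t 4.6333 pos [508.3 286.1 230.7] F [ 0.3 -0.2 -0.8] w 0.5 xang -6.05 zax [ 0.014 -0.008 -1.   ]
tool shift [ -2.1   4.7 212.7]
turn [ 0.006  -0.015   0.0002]
```

View pics/s1.png

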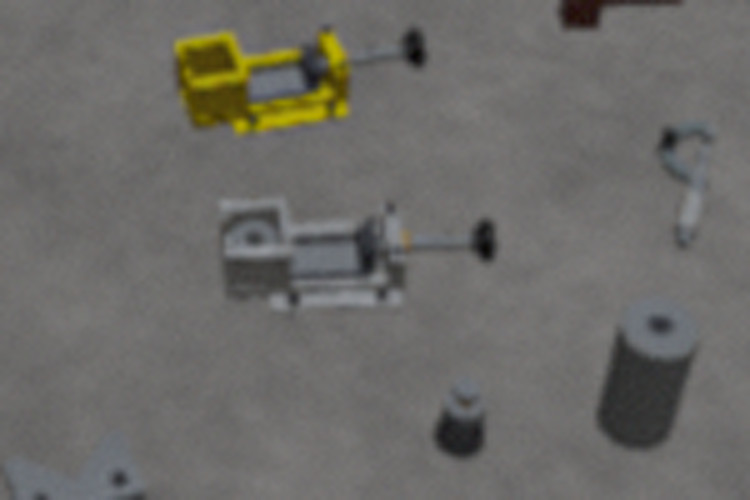

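```bash
python3 -m handwheel '[[[0.006,-0.015,0],[0,0,25],0],[[0,0,0],[0,0,25],0],[[0,0,0],[0,0,25],0],[[0,0,0],[0,0,25],0],[[0,0,0],[0,0,25],0],[[0,0,0],[0,0,25],0],[[0,0,0],[0,0,25],0],[[0,0,0],[0,0,15],0],[[0,0,0],[0,0,10],0],[[0,0,0],[0,0,0],0]]'
python3 -c "
from h import *
go(508.3,270,18);turn(-6.06)
for n in ('scene','top'):
  p=ctrl.get_image(n);u=proj(p,[506,256,30])[0].astype(int);cv2.imwrite(f'pics/{n}2.png',cv2.resize(p['pixels'][u[1]-40:u[1]+40,u[0]-55:u[0]+55,::-1],(770,560),interpolation=cv2.INTER_CUBIC))"
```

```text
t: 5.52
ee_pos: [514.5, 277.9, 27.3]
orientation: [-3.132, 0.186, -0.012]
ft_force: [-0.1, 0.2, -0.3]
width: 0.5
t 5.5167 pos [514.5 277.9  27.3] F [-0.1  0.2 -0.3] w 0.5 xang -6.81 zax [ 0.008  0.004 -1.   ]
tool shift [-5.3  8.6  9.3]
turn [-0.0048 -0.0073 -0.0131]
```

View pics/scene2.png

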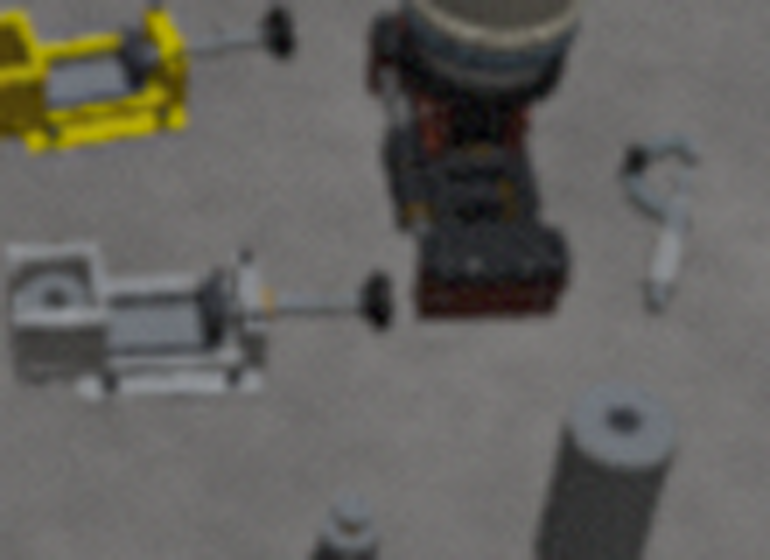

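View pics/top2.png

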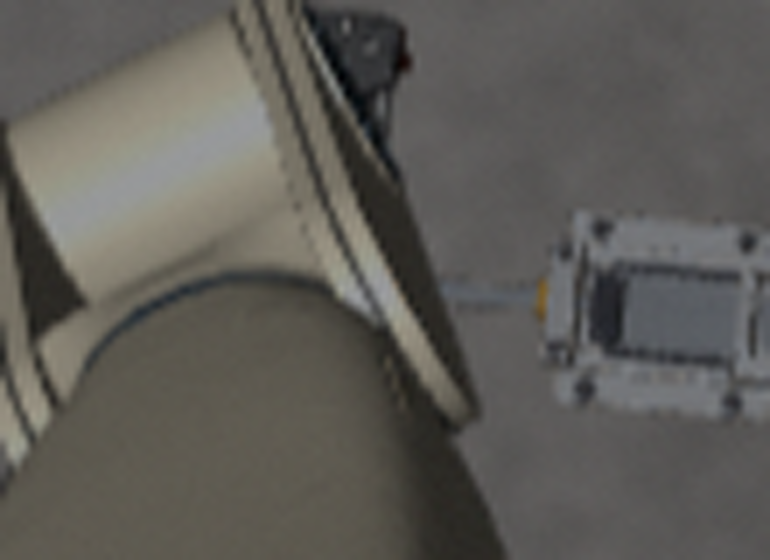

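```bash
python3 -m handwheel '[[[-0.002,-0.004,-0.006],[-3,0,3],0],[[-0.002,-0.003,-0.006],[-2,0,3],0],[[0,0,0],[-1,0,3],0],[[0,0,0],[0,0,1],0],[[0,0,0],[0,0,0],0],[[0,0,0],[0,0,0],0],[[0,0,0],[0,0,0],0],[[0,0,0],[0,0,0],0],[[0,0,0],[0,0,0],0],[[0,0,0],[0,0,0],0]]'
python3 -c "
from h import *
go(507.8,268,18);turn(-6.06)"
```

```text
t: 6.45
ee_pos: [512.8, 281.4, 24.3]
orientation: [-3.13, 0.165, -0.017]
ft_force: [0.7, -0.6, 0.3]
width: 0.3
t 6.45 pos [512.8 281.4  24.3] F [ 0.7 -0.6  0.3] w 0.3 xang -6.02 zax [ 0.011  0.006 -1.   ]
tool shift [-3.6 13.9  6.1]
turn [-0.0076 -0.0104  0.0007]
```

```bash
python3 -m handwheel '[[[-0.008,-0.01,0],[-4,2,4],0],[[0,0,0],[-2,2,4],0],[[0,0,0],[-1,2,2],0],[[0,0,0],[0,2,0],0],[[0,0,0],[0,2,0],0],[[0,0,0],[0,2,0],0],[[0,0,0],[0,2,0],0],[[0,0,0],[0,2,0],0],[[0,0,0],[0,2,0],0],[[0,0,0],[0,0,0],0]]'
python3 -c "
from h import *
go(507.3,262,18);turn(-6.06)"
```

```text
t: 7.28
ee_pos: [502.6, 263.5, 12.6]
orientation: [-3.137, 0.166, 0.002]
ft_force: [-1.4, 2.3, -2.6]
width: 0.2
t 7.2833 pos [502.6 263.5  12.6] F [-1.4  2.3 -2.6] w 0.2 xang -6.07 zax [-0.001  0.    -1.   ]
tool shift [ 4.8  1.  -5.4]
turn [-0.0002  0.0012 -0.0002]
```

```bash
python3 -m handwheel '[[[0,0,0],[0,-5,0],0],[[0,0,0],[2,-2,-3],0],[[0,0,0],[2,0,-2],0],[[0,0,0],[1,0,0],0],[[0,0,0],[0,0,0],0],[[0,0,0],[0,0,0],0],[[0,0,0],[0,0,0],0],[[0,0,0],[0,0,0],0],[[0,0,0],[0,0,0],0],[[0,0,0],[0,0,0],0]]'
python3 -c "
from h import *
go(507.3,262,18);turn(-6.06)"
```

```text
t: 8.12
ee_pos: [509.6, 269.7, 18.8]
orientation: [3.136, -0.165, -0.001]
ft_force: [-0.6, -0.6, 0.1]
width: 0.9
t 8.1167 pos [509.6 269.7  18.8] F [-0.6 -0.6  0.1] w 0.9 xang -6.04 zax [-0.    -0.001 -1.   ]
tool shift [-1.5  7.9  0.8]
turn [0.0009 0.0004 0.0004]
```

```bash
python3 -m handwheel '[[[0,0,0],[-1,4,0],0],[[0,0,0],[0,4,0],0],[[0,0,0],[0,4,0],0],[[0,0,0],[0,4,0],0],[[0,0,0],[0,4,0],0],[[0,0,0],[0,4,0],0],[[0,0,0],[0,4,0],0],[[0,0,0],[0,4,0],0],[[0,0,0],[0,4,0],0],[[0,0,0],[0,4,0],0]]'
python3 -c "
from h import *
go(503,216.5,19);turn(-6.06)"
```

```text
t: 8.95
ee_pos: [505.6, 235.9, 19.1]
orientation: [-3.124, 0.171, -0.01]
ft_force: [-0.9, 7.3, -1.6]
width: 0.3
t 8.95 pos [505.6 235.9  19.1] F [-0.9  7.3 -1.6] w 0.3 xang -6.25 zax [ 0.007  0.013 -1.   ]
tool shift [-0.4 19.6 -0.2]
turn [-0.0137 -0.0055 -0.0033]
```

```bash
python3 -m handwheel '[[[-0.01,-0.005,0],[0,4,0],0],[[0,0,0],[0,4,0],0],[[0,0,0],[0,4,0],0],[[0,0,0],[0,4,0],0],[[0,0,0],[0,4,0],0],[[0,0,0],[0,4,0],0],[[0,0,0],[0,3,0],0],[[0,0,0],[0,3,0],0],[[0,0,0],[0,3,0],0],[[0,0,0],[0,3,0],0]]'
python3 -c "
from h import *
go(503,216.5,19);turn(-6.06)
for n in ('scene','top'):
  p=ctrl.get_image(n);u=proj(p,[500,130,30])[0].astype(int);cv2.imwrite(f'pics/{n}3.png',cv2.resize(p['pixels'][u[1]-40:u[1]+40,u[0]-55:u[0]+55,::-1],(770,560),interpolation=cv2.INTER_CUBIC))"
```

```text
t: 9.78
ee_pos: [504.1, 218.9, 19.4]
orientation: [-3.101, 0.188, -0.019]
ft_force: [-3.1, 22.6, -5.7]
width: 0.8
t 9.7833 pos [504.1 218.9  19.4] F [-3.1 22.6 -5.7] w 0.8 xang -6.96 zax [ 0.014  0.034 -0.999]
tool shift [-0.8  2.5  0.3]
turn [-0.0358 -0.0105 -0.0155]
```

View pics/scene3.png

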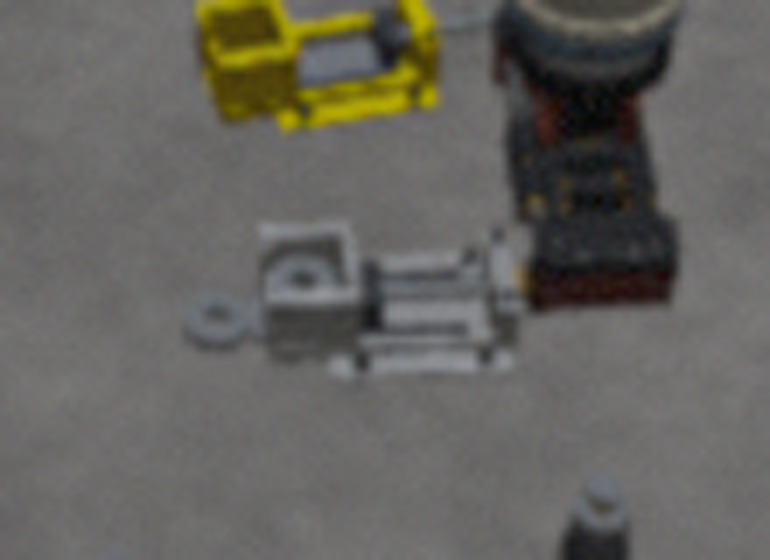

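View pics/top3.png

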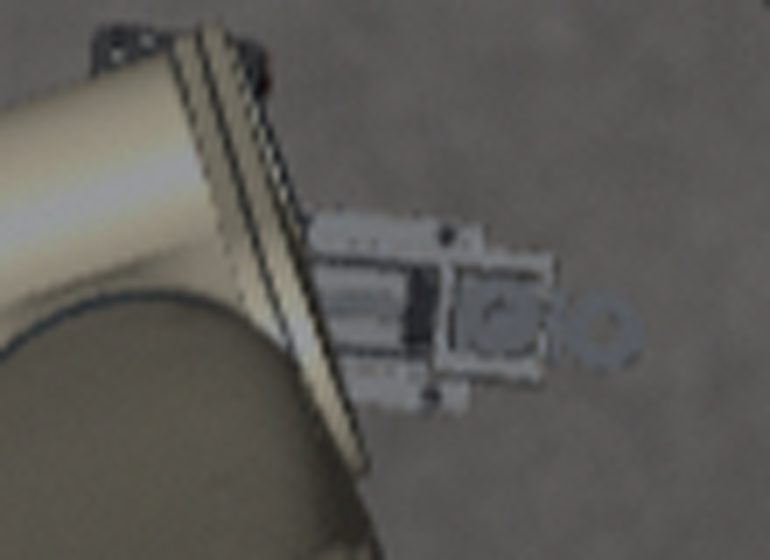

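At the stop: 22 N, past the 8 N spring force. The spacer is out ahead of the tower, at about (605,330) in the top crop. Retreating now.

```bash
python3 -m handwheel '[[[-0.02,-0.01,-0.015],[0,-6,0],0],[[0,0,0],[0,-8,0],0],[[0,0,0],[0,-9,0],0],[[0,0,0],[0,-9,0],0],[[0,0,0],[0,-9,0],0],[[0,0,0],[0,-9,0],0],[[0,0,0],[0,-9,0],0],[[0,0,0],[0,-9,0],0],[[0,0,0],[0,-9,0],0],[[0,0,0],[0,-9,0],0]]'
python3 -m handwheel '[[[0,0,0],[0,-4,-5],0],[[0,0,0],[0,0,-30],0],[[0,0,0],[0,0,-30],0],[[0,0,0],[0,0,-30],0],[[0,0,0],[0,0,-30],0],[[0,0,0],[0,0,-30],0],[[0,0,0],[0,0,-30],0],[[0,0,0],[0,0,-20],0],[[0,0,0],[0,0,0],0],[[0,0,0],[0,0,0],0]]'
python3 - <<'E'
from h import *
go(634,-65);turn(-6.06)
for n in ('scene','top'):
  p=ctrl.get_image(n)
  np.save(f"{n}4.npy",p,allow_pickle=True)
  u=proj(p,[500,130,30])[0].astype(int);cv2.imwrite(f'pics/{n}4.png',cv2.resize(p['pixels'][u[1]-50:u[1]+50,u[0]-70:u[0]+70,::-1],(770,550),interpolation=cv2.INTER_CUBIC))
  R,t,K=cam(p)
  for q in("spacer1_center","plunger_face"):
    for d in ctrl.spot_point(p,q): print(n,q,round(d["score"],2),(R.T@(np.array(d["position"])-t)).round())
E
```

```text
t: 10.72
ee_pos: [512.6, 310.0, 20.7]
orientation: [-3.122, 0.168, 0.001]
ft_force: [-0.2, 0.0, 0.1]
width: 0.6
t: 11.55
ee_pos: [511.5, 314.3, 236.7]
orientation: [-3.125, 0.164, 0.005]
ft_force: [-0.6, -0.2, -0.2]
width: 0.3
t 11.55 pos [511.5 314.3 236.7] F [-0.6 -0.2 -0.2] w 0.3 xang -6.0 zax [-0.002  0.013 -1.   ]
tool shift [161.5 364.4  -5.1]
turn [-0.0123  0.0037  0.001 ]
scene spacer1_center 0.44 [488.  41.   4.]
scene plunger_face 0.59 [301. 255.  18.]
scene plunger_face 0.48 [ 268. -223.   23.]
scene plunger_face 0.45 [506. 255.  19.]
top spacer1_center 0.41 [484.  42.   4.]
top plunger_face 0.89 [508. 259.  24.]
top plunger_face 0.52 [ 263. -221.   29.]
```

View pics/scene4.png

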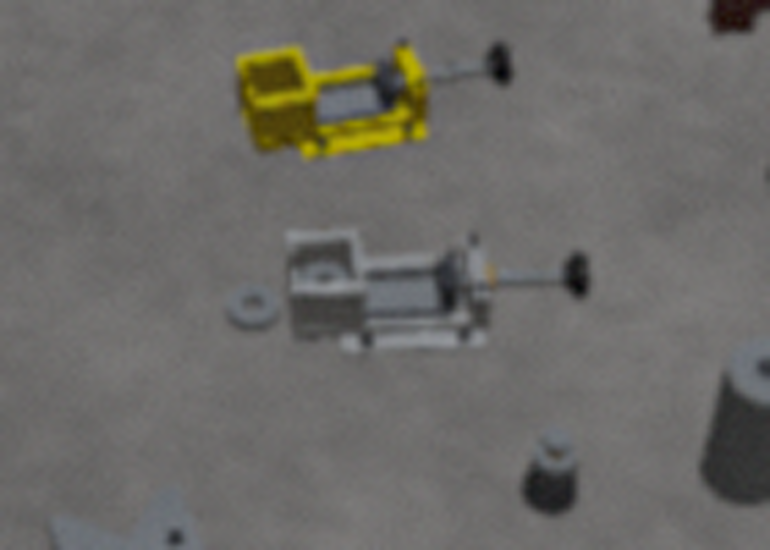

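View pics/top4.png

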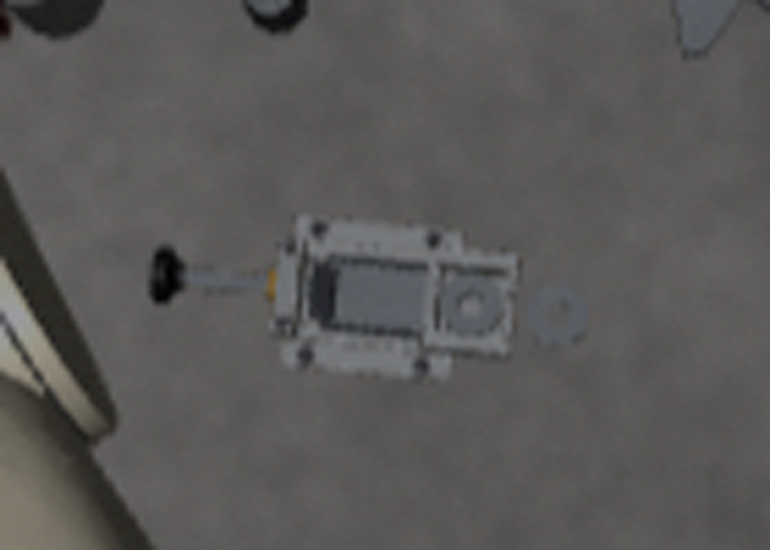

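Plunger fully back. One spacer is on the plate at crop pixel (558,314) and the next is still in the tower. I'll refine its position.

```bash
cat >> h.py <<'E'
def disc(p,g,z=8,s=6,half=40,name=None):
    im=rect(p,g[0]-half,g[0]+half,g[1]-half,g[1]+half,z,s)
    if name: cv2.imwrite(name,im)
    L=cv2.GaussianBlur(im,(0,0),s*0.8).astype(float)
    D=L[:,:,0]-L[:,:,2]+0.3*L.mean(2) # bluish & bright vs brown plate
    # matched ring template
    n=int(36*s)|1;yy,xx=np.mgrid[:n,:n]-n//2;r=np.hypot(xx,yy)/s
    T=np.where((r>6.5)&(r<17),1.,-1.).astype(np.float32);T[r>18.0]=-1
    m=cv2.matchTemplate(D.astype(np.float32),T,cv2.TM_CCOEFF_NORMED);_,sc,_,l=cv2.minMaxLoc(m)
    c=np.array(l)+n//2+0.5
    return np.array([g[0]+half-c[1]/s,g[1]+half-c[0]/s]).round(1),round(sc,2)
E
python3 - <<'E'
from h import *
for n in("top","scene"):
    p=np.load(n+"4.npy",allow_pickle=True).item()
    print(n,disc(p,(485,32),half=32,name=f"pics/sp_{n}.png"))
E
```

```text
top (array([484.4,  42.4]), 0.87)
scene (array([484.9,  42.8]), 0.86)
```

View pics/sp_top.png

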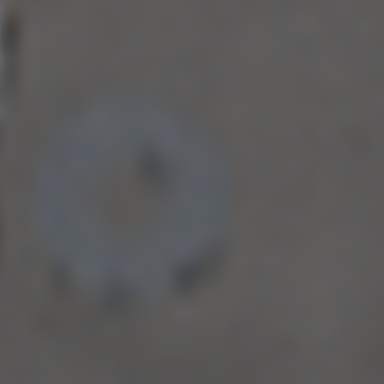

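```bash
python3 -m handwheel '[[[-0.012,0.004,0.11],[0,0,0],0.1],[[0,0,0.12],[0,0,0],0.1],[[0,0,0.12],[0,0,0],0.1],[[0,0,0.12],[0,0,0],0.1],[[0,0,0.12],[0,0,0],0.1],[[0,0,0.12],[0,0,0],0.1],[[0,0,0.12],[0,0,0],0.1],[[0,0,0.12],[0,0,0],0.1],[[0,0,0.12],[0,0,0],0.1],[[0,0,0.12],[0,0,0],0.1]]'
python3 -c "
from h import *
go(437,39.5,120);turn(-90)"
```

```text
t: 12.68
ee_pos: [505.9, 310.8, 220.9]
orientation: [2.442, -1.936, -0.015]
ft_force: [0.7, 0.1, -0.9]
width: 9.1
t 12.6833 pos [505.9 310.8 220.9] F [ 0.7  0.1 -0.9] w 9.1 xang -76.8 zax [-0.024 -0.014 -1.   ]
tool shift [247.6 126.3 106.3]
turn [ 0.0251 -0.0113  0.2303]
```

```bash
python3 -m handwheel '[[[0.013,-0.006,0.115],[0,0,0],0.1],[[0.012,-0.005,0.115],[0,0,0],0.1],[[0,0,0],[30,7,0],0.1],[[0,0,0],[30,7,0],0.1],[[0,0,0],[30,7,0],0.1],[[0,0,0],[30,7,0],0.1],[[0,0,0],[30,7,0],0.1],[[0,0,0],[30,7,0],0.1],[[0,0,0],[30,7,0],0.1],[[0,0,0],[0,0,0],0.1]]'
python3 -c "
from h import *
go(437,39.5,100);turn(-90)"
```

```text
t: 13.52
ee_pos: [445.4, 94.0, 210.0]
orientation: [2.193, -2.226, -0.012]
ft_force: [-1.2, -0.2, -0.1]
width: 8.6
t 13.5167 pos [445.4  94.  210. ] F [-1.2 -0.2 -0.1] w 8.6 xang -90.88 zax [-0.017 -0.006 -1.   ]
tool shift [ 53.9   5.6 110.4]
turn [ 0.0172 -0.0066 -0.0153]
```

```bash
python3 -m handwheel '[[[0.017,-0.006,-0.015],[25,4,0],0.1],[[0,0,0],[25,2,0],0.1],[[0,0,0],[6,0,10],0.1],[[0,0,0],[0,0,20],0.1],[[0,0,0],[0,0,20],0.1],[[0,0,0],[0,0,20],0.1],[[0,0,0],[0,0,20],0.1],[[0,0,0],[0,0,20],0.1],[[0,0,0],[0,0,0],0.1],[[0,0,0],[0,0,0],0.1]]'
python3 -c "
from h import *
go(437,39.5,11);turn(-90)"
```

```text
t: 14.35
ee_pos: [437.7, 35.7, 91.5]
orientation: [2.213, -2.224, -0.007]
ft_force: [-0.8, 0.3, 0.6]
width: 8.4
t 14.35 pos [437.7  35.7  91.5] F [-0.8  0.3  0.6] w 8.4 xang -90.29 zax [-0.006  0.    -1.   ]
tool shift [-3.8  0.3 80.5]
turn [ 0.0057  0.0003 -0.0051]
```

```bash
python3 -m handwheel '[[[0.005,0,-0.005],[-3,0,15],0.1],[[0,0,0],[0,0,15],0.1],[[0,0,0],[0,0,15],0.1],[[0,0,0],[0,0,12],0.1],[[0,0,0],[0,0,8],0.1],[[0,0,0],[0,0,5],0.1],[[0,0,0],[0,0,0],0.1],[[0,0,0],[0,0,0],0.1],[[0,0,0],[0,0,0],0.1],[[0,0,0],[0,0,0],0.1]]'
python3 -c "
from h import *
go(437,39.5,11);turn(-90)
for n in ('scene','top'):
  p=ctrl.get_image(n);u=proj(p,[465,42,10])[0].astype(int);cv2.imwrite(f'pics/{n}5.png',cv2.resize(p['pixels'][u[1]-40:u[1]+40,u[0]-55:u[0]+55,::-1],(770,560),interpolation=cv2.INTER_CUBIC))"
```

```text
t: 15.18
ee_pos: [444.1, 40.8, 25.2]
orientation: [-2.218, 2.215, -0.009]
ft_force: [-0.4, 0.4, -0.5]
width: 8.9
t 15.1833 pos [444.1  40.8  25.2] F [-0.4  0.4 -0.5] w 8.9 xang -89.94 zax [ 0.009  0.001 -1.   ]
tool shift [ 1.3  7.2 14.1]
turn [-0.009   0.0012  0.0011]
```

View pics/scene5.png

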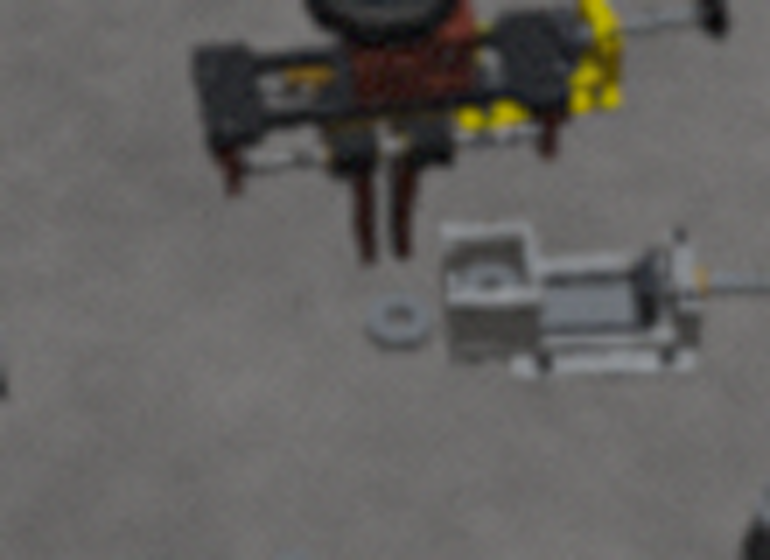

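```bash
python3 -m handwheel '[[[-0.008,0,0],[0,3,4],0.1],[[0,0,0],[0,2,4],0.1],[[0,0,0],[0,0,3],0.1],[[0,0,0],[0,0,2],0.1],[[0,0,0],[0,0,0],0.1],[[0,0,0],[0,0,0],0.1],[[0,0,0],[0,0,0],0.1],[[0,0,0],[0,0,0],0.1],[[0,0,0],[0,0,0],0.1],[[0,0,0],[0,0,0],0.1]]'
python3 -c "
from h import *
go(460,40.5,11);turn(-90)"
```

```text
t: 16.12
ee_pos: [438.6, 40.7, 11.1]
orientation: [-2.222, 2.219, 0.001]
ft_force: [-0.7, -1.2, 0.6]
width: 8.8
t 16.1167 pos [438.6  40.7  11.1] F [-0.7 -1.2  0.6] w 8.8 xang -89.95 zax [ 0.001  0.001 -1.   ]
tool shift [  0.2 -21.4   0.1]
turn [-0.0007  0.0012  0.0009]
```

```bash
python3 -m handwheel '[[[0,0,0],[0,-4,0],0.1],[[0,0,0],[0,-4,0],0.1],[[0,0,0],[0,-4,0],0.1],[[0,0,0],[0,-4,0],0.1],[[0,0,0],[0,-4,0],0.1],[[0,0,0],[0,-4,0],0.1],[[0,0,0],[0,-4,0],0.1],[[0,0,0],[0,-4,0],0.1],[[0,0,0],[0,-4,0],0.1],[[0,0,0],[0,-4,0],0.1]]'
cat > show.py <<'E'
import sys
from h import *
x,y,z,a,k=[float(v) for v in sys.argv[1:6]];go(x,y,z);turn(a)
if len(sys.argv)>6:
    cx,cy=float(sys.argv[6]),float(sys.argv[7]);out=[]
    for n in('scene','top'):
        p=ctrl.get_image(n);np.save(f"{n}_l.npy",p,allow_pickle=True)
        u=proj(p,[cx,cy,8])[0].astype(int);c=p['pixels'][u[1]-45:u[1]+45,u[0]-35:u[0]+35,::-1]
        out.append(cv2.resize(c,(400,514),interpolation=cv2.INTER_CUBIC))
        print(n,disc(p,(cx,cy)))
        R,t,K=cam(p)
        for d in ctrl.spot_point(p,"spacer1_center"): print(round(d["score"],2),(R.T@(np.array(d["position"])-t)).round(1))
    cv2.imwrite(f"pics/v{int(k)}.png",np.hstack(out))
E
python3 show.py 534 40.5 11 -90 1 505 40
```

```text
t: 16.95
ee_pos: [482.6, 40.7, 11.3]
orientation: [-2.222, 2.22, 0.001]
ft_force: [0.1, -0.9, -0.2]
width: 8.9
t 16.95 pos [482.6  40.7  11.3] F [ 0.1 -0.9 -0.2] w 8.9 xang -89.95 zax [ 0.     0.001 -1.   ]
tool shift [  0.3 -51.4   0.3]
turn [-0.0005  0.0012  0.0009]
scene (array([510.9,  40.9]), 0.8)
0.55 [511.9  42.7   4.6]
top (array([517.4,  30.6]), 0.26)
```

View pics/v1.png

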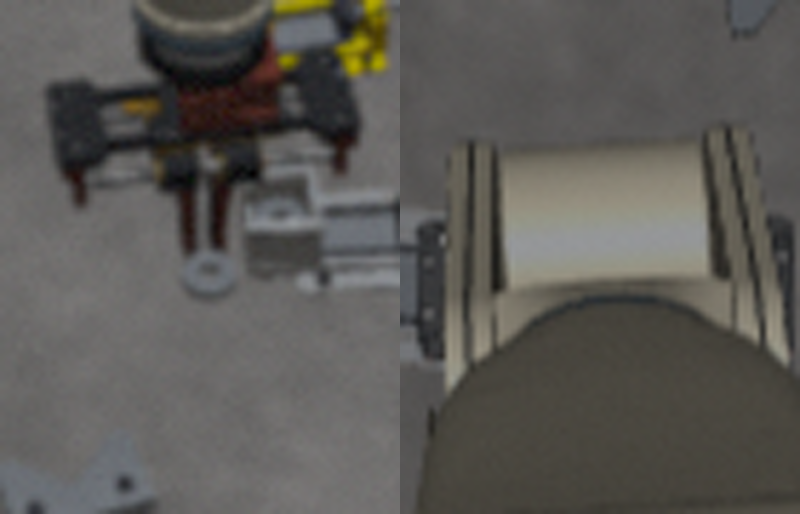

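```bash
python3 -m handwheel '[[[0,0,0],[0,-5,0],0.1],[[0,0,0],[0,-5,0],0.1],[[0,0,0],[0,-5,0],0.1],[[0,0,0],[0,-5,0],0.1],[[0,0,0],[0,-5,0],0.1],[[0,0,0],[0,-5,0],0.1],[[0,0,0],[0,-5,0],0.1],[[0,0,0],[0,-5,0],0.1],[[0,0,0],[0,-4,0],0.1],[[0,0,0],[0,-2,0],0.1]]'
python3 show.py 534 40.5 11 -90 2 561 40
```

```text
t: 17.98
ee_pos: [532.2, 40.7, 11.1]
orientation: [-2.222, 2.22, 0.002]
ft_force: [-0.3, -0.2, -0.4]
width: 8.8
t 17.9833 pos [532.2  40.7  11.1] F [-0.3 -0.2 -0.4] w 8.8 xang -89.95 zax [-0.001  0.001 -1.   ]
tool shift [ 0.2 -1.8  0.1]
turn [0.0006 0.0012 0.001 ]
scene (array([560.6,  41.1]), 0.8)
0.42 [562.2  42.9   1.9]
0.37 [487.7  44.8   6.6]
top (array([580.9,  59.4]), 0.26)
```

View pics/v2.png

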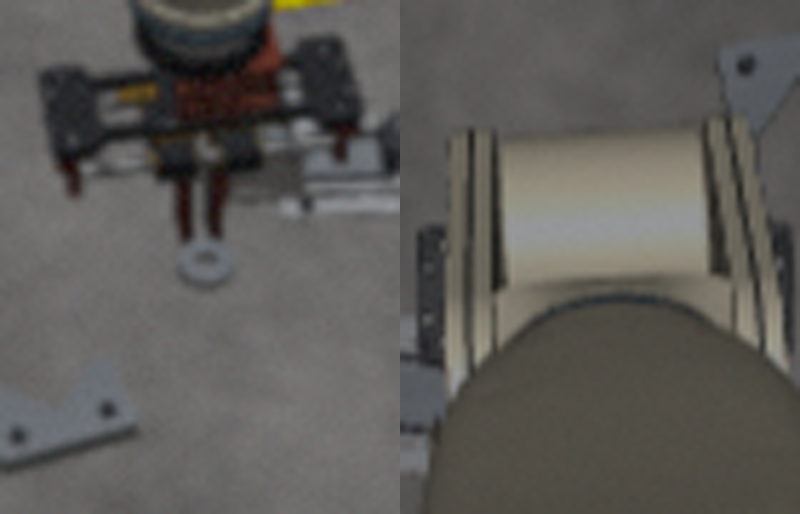

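```bash
python3 -m handwheel '[[[0,0,0],[0,6,0],0.1],[[0,0,0],[0,6,0],0.1],[[0,0,0],[0,6,0],0.1],[[0,0,0],[0,2,-15],0.1],[[0,0,0],[0,0,-25],0.1],[[0,0,0],[0,0,-25],0.1],[[0,0,0],[0,0,-15],0.1],[[0,0,-0.1],[0,0,0],0.1],[[0,0,-0.12],[0,0,0],0.1],[[0,0,-0.12],[0,0,0],0.1]]'
python3 -m handwheel '[[[0,0,-0.12],[0,0,0],0.1],[[0,0,-0.12],[0,0,0],0.1],[[0,0,-0.12],[0,0,0],0.1],[[0,0,-0.12],[0,0,0],0.1],[[0,0,-0.12],[0,0,0],0.1],[[0,0,-0.12],[0,0,0],0.1],[[0,0,-0.12],[0,0,0],0.1],[[0,0,-0.12],[0,0,0],0.1],[[0,0,-0.12],[0,0,0],0.1],[[0,0,0],[0,0,0],0.1]]'
python3 show.py 561 92 60 0 3
```

```text
t: 19.02
ee_pos: [500.4, 40.5, 93.5]
orientation: [2.571, -1.796, -0.013]
ft_force: [-0.3, -0.2, 0.1]
width: 9.1
t: 19.85
ee_pos: [489.8, 40.4, 93.1]
orientation: [3.138, -0.141, -0.024]
ft_force: [-0.5, -0.7, 0.3]
width: 9.1
t 19.85 pos [489.8  40.4  93.1] F [-0.5 -0.7  0.3] w 9.1 xang -5.13 zax [-0.015  0.    -1.   ]
tool shift [ 66.8 -57.8  32.1]
turn [ 0.0003  0.015  -0.0896]
```

```bash
python3 -m handwheel '[[[0,0.015,-0.09],[0,0,0],0.1],[[0,0,0],[18,-13,0],0.1],[[0,0,0],[18,-13,0],0.1],[[0,0,0],[18,-13,0],0.1],[[0,0,0],[18,-13,0],0.1],[[0,0,0],[0,0,10],0.1],[[0,0,0],[0,0,10],0.1],[[0,0,0],[0,0,10],0.1],[[0,0,0],[0,0,0],0.1],[[0,0,0],[0,0,0],0.1]]'
python3 show.py 561 92 11 0 3 560 41
```

```text
t: 20.68
ee_pos: [553.8, 91.8, 58.0]
orientation: [3.14, -0.042, -0.014]
ft_force: [-0.8, -0.0, 0.7]
width: 8.8
t 20.6833 pos [553.8  91.8  58. ] F [-0.8 -0.   0.7] w 8.8 xang -1.52 zax [-0.009 -0.002 -1.   ]
tool shift [ 7.6 -0.4 46.9]
turn [ 0.0017  0.0091 -0.0265]
scene (array([560.2,  41.1]), 0.85)
0.42 [563.7  42.1   3.5]
top (array([566.6,  59.6]), 0.38)
```

View pics/v3.png

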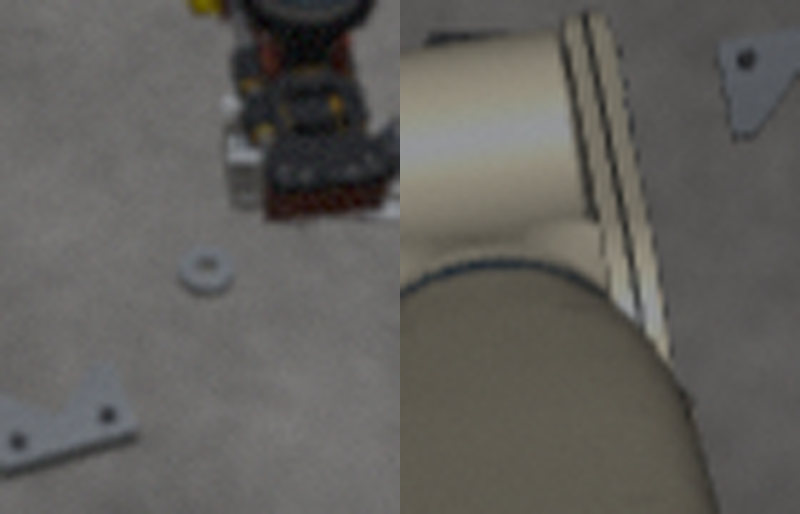

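```bash
python3 -m handwheel '[[[0,0.009,-0.026],[4,0,10],0.1],[[0,0,0],[3,0,10],0.1],[[0,0,0],[0,0,9],0.1],[[0,0,0],[0,0,6],0.1],[[0,0,0],[0,0,4],0.1],[[0,0,0],[0,0,0],0.1],[[0,0,0],[0,0,0],0.1],[[0,0,0],[0,0,0],0.1],[[0,0,0],[0,0,0],0.1],[[0,0,0],[0,0,0],0.1]]'
python3 show.py 560.5 80 11 0 3
```

```text
t: 21.72
ee_pos: [563.8, 91.6, 19.6]
orientation: [3.141, -0.005, 0.009]
ft_force: [0.4, 0.2, -0.5]
width: 8.7
t 21.7167 pos [563.8  91.6  19.6] F [ 0.4  0.2 -0.5] w 8.7 xang -0.17 zax [ 0.005 -0.001 -1.   ]
tool shift [-3.3 11.6  8.6]
turn [ 0.0008 -0.0054 -0.0029]
```

```bash
python3 -m handwheel '[[[0,-0.005,-0.003],[-3,0,3],0.1],[[0,0,0],[0,2,3],0.1],[[0,0,0],[0,2,2],0.1],[[0,0,0],[0,2,1],0.1],[[0,0,0],[0,2,0],0.1],[[0,0,0],[0,2,0],0.1],[[0,0,0],[0,0,0],0.1],[[0,0,0],[0,0,0],0.1],[[0,0,0],[0,0,0],0.1],[[0,0,0],[0,0,0],0.1]]'
python3 show.py 560.5 70 11 0 3
```

```text
t: 22.55
ee_pos: [561.0, 80.3, 10.4]
orientation: [3.141, -0.0, 0.002]
ft_force: [0.6, 0.0, -0.8]
width: 8.9
t 22.55 pos [561.   80.3  10.4] F [ 0.6  0.  -0.8] w 8.9 xang -0.01 zax [ 0.001 -0.001 -1.   ]
tool shift [-0.5 10.3 -0.6]
turn [ 0.0006 -0.0013 -0.0001]
```

```bash
python3 -m handwheel '[[[0,0,0],[0,5,0],0.1],[[0,0,0],[0,5,0],0.1],[[0,0,0],[0,5,0],0.1],[[0,0,0],[0,5,0],0.1],[[0,0,0],[0,5,0],0.1],[[0,0,0],[0,5,0],0.1],[[0,0,0],[0,5,0],0.1],[[0,0,0],[0,5,0],0.1],[[0,0,0],[0,5,0],0.1],[[0,0,0],[0,5,0],0.1]]'
python3 show.py 560.5 -49.7 11 0 4 560 0
```

```text
t: 23.38
ee_pos: [561.1, 25.5, 10.7]
orientation: [3.141, 0.001, 0.003]
ft_force: [-0.2, 0.1, -0.6]
width: 8.7
t 23.3833 pos [561.1  25.5  10.7] F [-0.2  0.1 -0.6] w 8.7 xang 0.02 zax [ 0.002 -0.    -1.   ]
tool shift [-0.6 75.2 -0.3]
turn [ 0.0005 -0.0017  0.0004]
scene (array([542.8,  -9.1]), 0.42)
0.46 [563.6  -1.9   6.3]
top (array([552.4,   9.2]), 0.27)
0.48 [489.7  85.4   2.5]
```

View pics/v4.png

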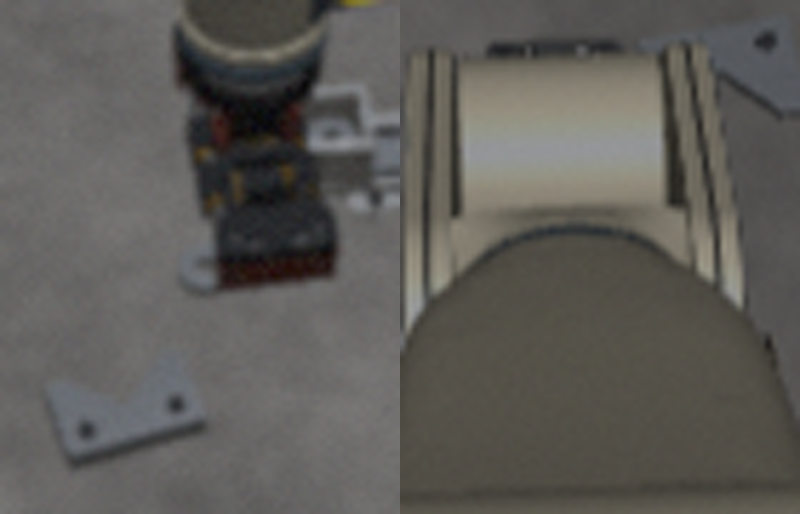

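```bash
python3 -m handwheel '[[[0,0,0],[0,7,0],0.1],[[0,0,0],[0,7,0],0.1],[[0,0,0],[0,7,0],0.1],[[0,0,0],[0,7,0],0.1],[[0,0,0],[0,7,0],0.1],[[0,0,0],[0,7,0],0.1],[[0,0,0],[0,7,0],0.1],[[0,0,0],[0,7,0],0.1],[[0,0,0],[0,7,0],0.1],[[0,0,0],[0,4,0],0.1]]'
python3 -m handwheel '[[[0,0,0],[0,2,0],0.1],[[0,0,0],[0,0,0],0.1],[[0,0,0],[0,-8,0],0.1],[[0,0,0],[0,-8,0],0.1],[[0,0,0],[0,-10,0],0.1],[[0,0,0],[0,-4,-15],0.1],[[0,0,0],[0,0,-25],0.1],[[0,0,0],[0,0,-25],0.1],[[0,0,0],[0,0,-15],0.1],[[0,0,0],[0,0,0],0.1]]'
python3 show.py 514 -84 95 -80.3 5 560 -78
```

```text
t: 24.42
ee_pos: [561.1, -47.2, 10.7]
orientation: [3.141, 0.002, 0.003]
ft_force: [0.5, 0.3, 0.2]
width: 8.6
t: 25.25
ee_pos: [559.0, -11.1, 91.7]
orientation: [-3.141, -0.008, 0.005]
ft_force: [0.1, 0.5, -0.2]
width: 8.5
t 25.25 pos [559.  -11.1  91.7] F [ 0.1  0.5 -0.2] w 8.5 xang 0.28 zax [-0.003  0.    -1.   ]
tool shift [-45.3  72.7  -3.1]
turn [0.0021 0.0032 1.4065]
scene (array([561.8, -77.6]), 0.85)
0.61 [562.3 -78.1   3.6]
top (array([554.1, -85.6]), 0.48)
```

View pics/v5.png

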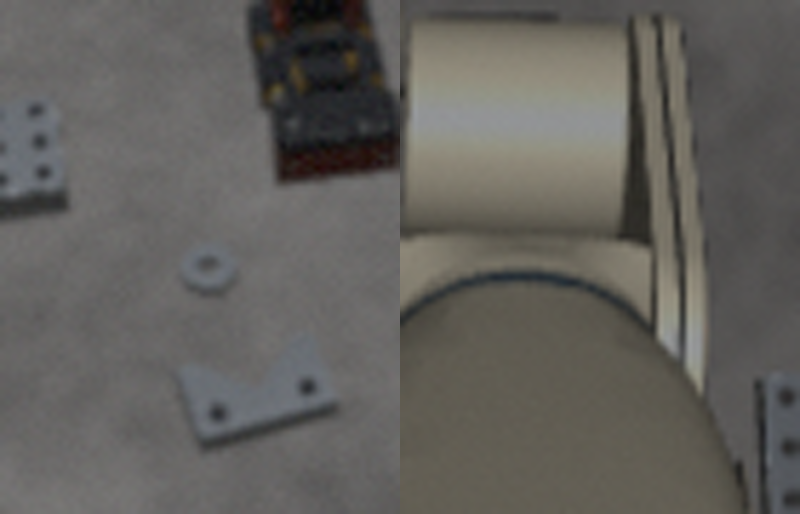

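```bash
python3 -m handwheel '[[[0,0,0.11],[0,0,0],0.1],[[0,0,0.12],[0,0,0],0.1],[[0,0,0.12],[0,0,0],0.1],[[0,0,0.12],[0,0,0],0.1],[[0,0,0.12],[0,0,0],0.1],[[0,0,0.12],[0,0,0],0.1],[[0,0,0.12],[0,0,0],0.1],[[0,0,0.12],[0,0,0],0.1],[[0,0,0.12],[0,0,0],0.1],[[0,0,0.12],[0,0,0],0.1]]'
python3 show.py 514 -85.6 90 -80.3 6
```

```text
t: 26.28
ee_pos: [547.1, -10.9, 72.6]
orientation: [2.55, -1.803, -0.045]
ft_force: [-0.4, 0.2, -0.8]
width: 8.6
t 26.2833 pos [547.1 -10.9  72.6] F [-0.4  0.2 -0.8] w 8.6 xang -70.55 zax [-0.034  0.001 -0.999]
tool shift [ 59.2  56.7 -16.3]
turn [0.0327 0.01   0.1704]
```

```bash
python3 -m handwheel '[[[0.017,0.005,0.085],[0,0,0],0.1],[[0.015,0.005,0.085],[0,0,0],0.1],[[0,0,0],[13,9,0],0.1],[[0,0,0],[13,9,0],0.1],[[0,0,0],[13,9,0],0.1],[[0,0,0],[13,9,0],0.1],[[0,0,0],[12,8,0],0.1],[[0,0,0],[0,0,0],0.1],[[0,0,0],[0,0,0],0.1],[[0,0,0],[0,0,0],0.1]]'
python3 show.py 514 -85.6 11 -80.3 6
```

```text
t: 27.12
ee_pos: [503.5, -81.3, 58.5]
orientation: [2.374, -2.038, -0.03]
ft_force: [0.1, 0.2, -0.0]
width: 8.8
t 27.1167 pos [503.5 -81.3  58.5] F [ 0.1  0.2 -0. ] w 8.8 xang -81.3 zax [-0.023  0.003 -1.   ]
tool shift [  6.1 -10.8  47.3]
turn [ 0.0218  0.0065 -0.0175]
```

```bash
python3 -m handwheel '[[[0.011,0.003,-0.009],[0,0,8],0.1],[[0.011,0.003,-0.009],[2,0,8],0.1],[[0,0,0],[2,0,8],0.1],[[0,0,0],[0,0,7],0.1],[[0,0,0],[0,0,5],0.1],[[0,0,0],[0,0,0],0.1],[[0,0,0],[0,0,0],0.1],[[0,0,0],[0,0,0],0.1],[[0,0,0],[0,0,0],0.1],[[0,0,0],[0,0,0],0.1]]'
python3 show.py 514 -85.6 11 -80.3 6
```

```text
t: 27.95
ee_pos: [506.1, -81.6, 18.8]
orientation: [-2.405, 2.021, 0.002]
ft_force: [0.9, 0.3, 0.2]
width: 8.3
t 27.95 pos [506.1 -81.6  18.8] F [0.9 0.3 0.2] w 8.3 xang -80.08 zax [-0.     0.001 -1.   ]
tool shift [ 5.3 -7.1  7.8]
turn [0.0002 0.0012 0.0038]
```

```bash
python3 -m handwheel '[[[0,0,0.004],[3,0,3],0.1],[[0,0,0],[2,0,3],0.1],[[0,0,0],[0,0,2],0.1],[[0,0,0],[0,0,0],0.1],[[0,0,0],[0,0,0],0.1],[[0,0,0],[0,0,0],0.1],[[0,0,0],[0,0,0],0.1],[[0,0,0],[0,0,0],0.1],[[0,0,0],[0,0,0],0.1],[[0,0,0],[0,0,0],0.1]]'
python3 show.py 606.4 -70.1 11 -80.3 6
```

```text
t: 28.78
ee_pos: [507.7, -87.5, 11.0]
orientation: [-2.399, 2.026, -0.001]
ft_force: [-0.0, 0.7, -0.2]
width: 8.9
t 28.7833 pos [507.7 -87.5  11. ] F [-0.   0.7 -0.2] w 8.9 xang -80.37 zax [ 0.001  0.001 -1.   ]
tool shift [-7.000e-01 -1.002e+02  1.000e-01]
turn [-0.0016  0.0005 -0.0013]
```

```bash
python3 -m handwheel '[[[0,0,0],[-0.1,-5,0],0.1],[[0,0,0],[-0.1,-5,0],0.1],[[0,0,0],[-0.1,-5,0],0.1],[[0,0,0],[-0.1,-5,0],0.1],[[0,0,0],[-0.1,-5,0],0.1],[[0,0,0],[-0.1,-5,0],0.1],[[0,0,0],[-0.1,-5,0],0.1],[[0,0,0],[0,-5,0],0.1],[[0,0,0],[0,-5,0],0.1],[[0,0,0],[0,-5,0],0.1]]'
python3 show.py 606.4 -70.1 11 -80.3 6
```

```text
t: 29.62
ee_pos: [561.6, -77.3, 11.0]
orientation: [-2.399, 2.026, -0.0]
ft_force: [-1.0, 0.0, 0.9]
width: 9.1
t 29.6167 pos [561.6 -77.3  11. ] F [-1.   0.   0.9] w 9.1 xang -80.36 zax [ 0.001  0.001 -1.   ]
tool shift [  0.4 -45.4   0.1]
turn [-0.0009  0.0007 -0.001 ]
```

```bash
python3 -m handwheel '[[[0,0,0],[0,-4,0],0.1],[[0,0,0],[0,-4,0],0.1],[[0,0,0],[0,-4,0],0.1],[[0,0,0],[0,-4,0],0.1],[[0,0,0],[0,-4,0],0.1],[[0,0,0],[0,-4,0],0.1],[[0,0,0],[0,-4,0],0.1],[[0,0,0],[0,-3,0],0.1],[[0,0,0],[0,-2,0],0.1],[[0,0,0],[0,0,0],0.1]]'
python3 show.py 606.4 -70.1 11 -80.3 7 630 -65
```

```text
t: 30.45
ee_pos: [598.6, -71.0, 11.0]
orientation: [-2.399, 2.026, -0.001]
ft_force: [-0.1, 0.1, 0.2]
width: 8.8
t 30.45 pos [598.6 -71.   11. ] F [-0.1  0.1  0.2] w 8.8 xang -80.35 zax [ 0.001  0.001 -1.   ]
tool shift [ 0.4 -7.8  0. ]
turn [-0.0012  0.0006 -0.0009]
scene (array([626.6, -66.1]), 0.7)
0.56 [629.3 -61.6   3. ]
top (array([625.1, -63.4]), 0.22)
```

View pics/v7.png

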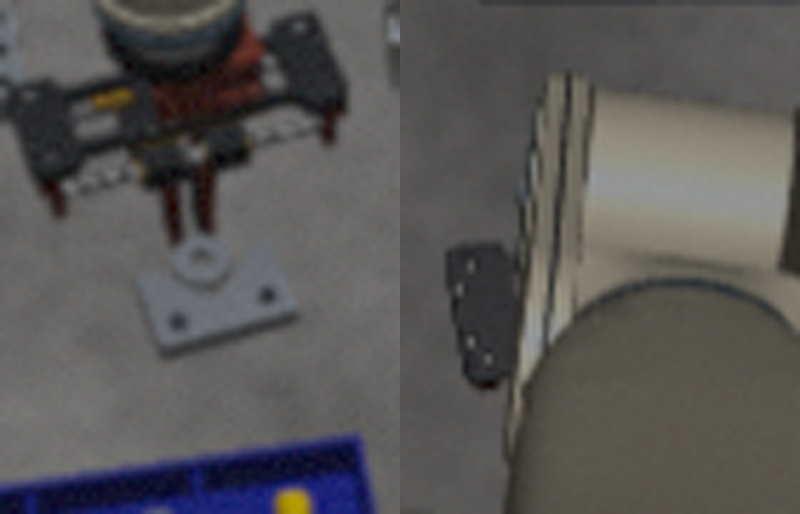

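Spacer centred in the notch mouth at (200,258) in the left panel. Now the slow final push, watching the force.

```bash
python3 -m handwheel '[[[0,0,0],[0,-1,0],0.1],[[0,0,0],[0,-1,0],0.1],[[0,0,0],[0,-1,0],0.1],[[0,0,0],[0,-1,0],0.1],[[0,0,0],[0,-1,0],0.1],[[0,0,0],[0,-1,0],0.1],[[0,0,0],[0,-1,0],0.1],[[0,0,0],[0,-1,0],0.1],[[0,0,0],[0,0,0],0.1],[[0,0,0],[0,0,0],0.1]]'
python3 show.py 606.4 -70.1 11 -80.3 8
```

```text
t: 31.48
ee_pos: [605.8, -69.7, 10.8]
orientation: [-2.4, 2.027, 0.002]
ft_force: [-0.4, -0.2, -1.1]
width: 9.2
t 31.4833 pos [605.8 -69.7  10.8] F [-0.4 -0.2 -1.1] w 9.2 xang -80.37 zax [-0.001  0.001 -1.   ]
tool shift [ 0.5 -0.5 -0.2]
turn [ 0.0005  0.0011 -0.0013]
```

```bash
python3 -m handwheel '[[[0,0,0],[0,-1,0],0.1],[[0,0,0],[0,-1,0],0.1],[[0,0,0],[0,-1,0],0.1],[[0,0,0],[0,-1,0],0.1],[[0,0,0],[0,-1,0],0.1],[[0,0,0],[0,-1,0],0.1],[[0,0,0],[0,-1,0],0.1],[[0,0,0],[0,-1,0],0.1],[[0,0,0],[0,-1,0],0.1],[[0,0,0],[0,-1,0],0.1]]'
python3 show.py 606.4 -70.1 11 -80.3 8
```

```text
t: 32.32
ee_pos: [607.8, -69.1, 10.3]
orientation: [2.392, -2.019, -0.023]
ft_force: [-4.7, -1.9, 5.1]
width: 8.7
t 32.3167 pos [607.8 -69.1  10.3] F [-4.7 -1.9  5.1] w 8.7 xang -80.35 zax [-0.018  0.001 -1.   ]
tool shift [ 0.8  1.5 -0.7]
turn [ 0.018   0.0037 -0.0008]
```

```bash
python3 -m handwheel '[[[0.01,0,0],[0,-2,0],0.1],[[0,0,0],[0,-2,0],0.1],[[0,0,0],[0,-2,0],0.1],[[0,0,0],[0,-2,0],0.1],[[0,0,0],[0,-3,0],0.1],[[0,0,0],[0,-3,0],0.1],[[0,0,0],[0,-3,0],0.1],[[0,0,0],[0,-3,0],0.1],[[0,0,0],[0,-3,0],0.1],[[0,0,0],[0,-3,0],0.1]]'
python3 show.py 606.4 -70.1 11 -80.3 9 634 -65
```

```text
t: 33.15
ee_pos: [608.2, -68.9, 9.0]
orientation: [2.37, -1.999, -0.075]
ft_force: [-12.0, -4.1, 11.2]
width: 8.8
t 33.15 pos [608.2 -68.9   9. ] F [-12.   -4.1  11.2] w 8.8 xang -80.31 zax [-0.063  0.001 -0.998]
tool shift [ 0.9  2.1 -1.9]
turn [0.0616 0.0111 0.0003]
scene (array([636.8, -64.6]), 0.47)
0.55 [635.5 -64.4   3.5]
top (array([619.6, -83.4]), 0.25)
```

View pics/v9.png

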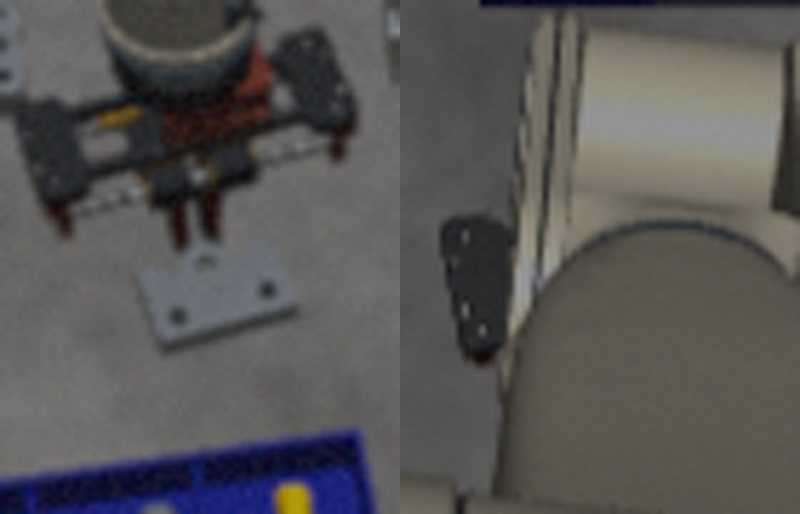

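Firm stop against 12 N, directed along the notch axis. Backing off straight and then up.

```bash
python3 -m handwheel '[[[0,0,0],[0,3,0],0.1],[[0,0,0],[0,6,0],0.1],[[0,0,0],[0,8,0],0.1],[[0,0,0],[0,8,0],0.1],[[0,0,0],[0,8,-10],0.1],[[0,0,0],[0,0,-30],0.1],[[0,0,0],[0,0,-30],0.1],[[0,0,0],[0,0,-30],0.1],[[0,0,0],[0,0,-30],0.1],[[0,0,0],[0,0,-20],0.1]]'
python3 -m handwheel '[[[0.02,0,0],[35,0,0],0.1],[[0.02,0,0],[38,0,0],0.1],[[0.02,0,0],[38,0,0],0.1],[[0,0,0],[38,0,0],0.1],[[0,0,0],[38,0,0],0.1],[[0,0,0],[38,0,0],0.1],[[0,0,0],[38,0,0],0.1],[[0,0,0],[38,0,0],0.1],[[0,0,0],[38,0,0],0.1],[[0,0,0],[0,0,0],0.1]]'
python3 show.py 506.4 -470.1 211 -80.3 10 634 -65
```

```text
t: 34.18
ee_pos: [576.2, -74.7, 163.9]
orientation: [2.367, -1.998, -0.086]
ft_force: [-0.2, 0.4, 0.7]
width: 8.7
t: 35.02
ee_pos: [635.6, -421.9, 178.2]
orientation: [-2.397, 2.01, -0.01]
ft_force: [-1.0, 0.4, 0.3]
width: 9.0
t 35.0167 pos [ 635.6 -421.9  178.2] F [-1.   0.4  0.3] w 9.0 xang -79.96 zax [ 0.013  0.006 -1.   ]
tool shift [ 24.8 135.1 -34.8]
turn [-0.014   0.0037  0.0059]
scene (array([635.6, -65.1]), 0.53)
0.44 [636.1 -61.9   3. ]
top (array([633.2, -65.4]), 0.7)
0.56 [628.7 -72.4   3.8]
```

View pics/v10.png

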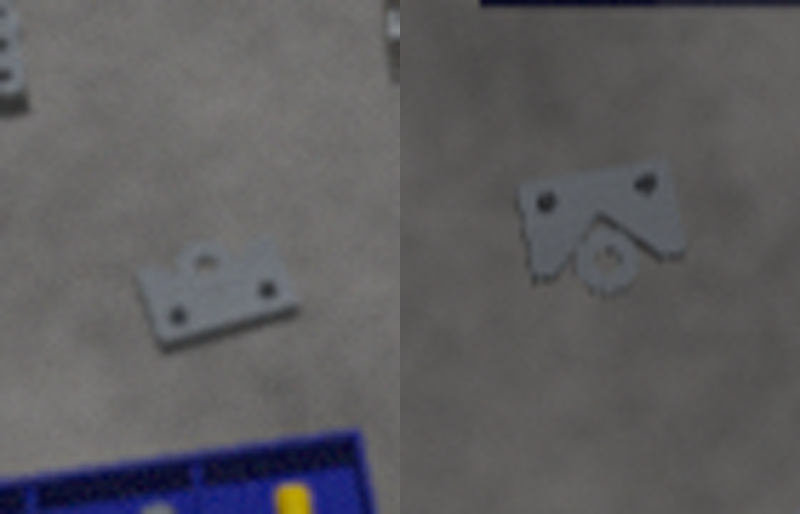

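Run:
```python
from h import *
p=np.load("top_l.npy",allow_pickle=True).item()
a=rect(p,600,690,-115,-15,8,5.5)
# overlay the fitted notch at z=4.. and the seat circle
cv2.imwrite("pics/fin_top.png",a)
cv2.imwrite("pics/fin_all.png",cv2.resize(p["pixels"][:,:,::-1],(800,600),interpolation=cv2.INTER_CUBIC))
```

```text
(no output)
```

View pics/fin_top.png

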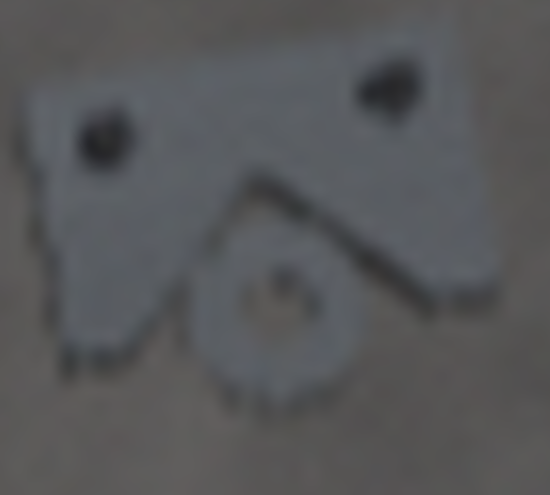

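View pics/fin_all.png

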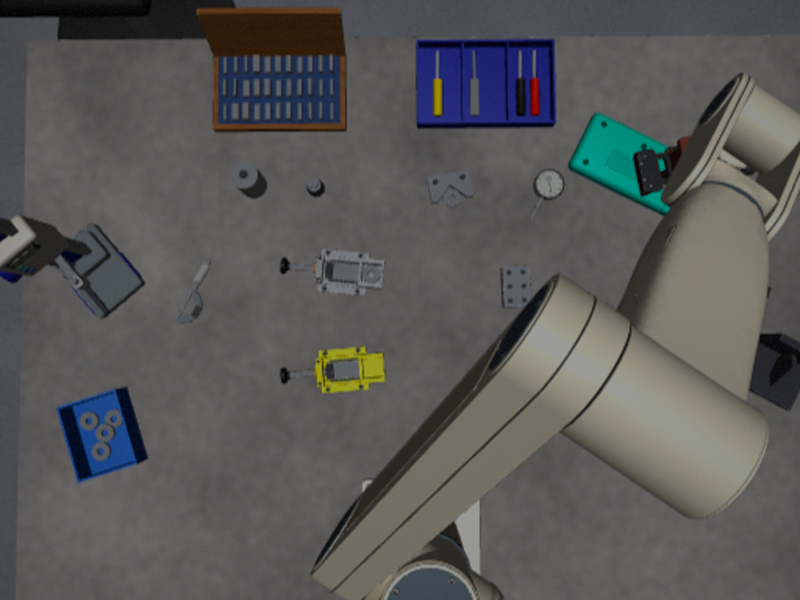

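```bash
python3 -c "
from workcell import ctrl
print(ctrl.close_job())"
```

```text
the job is handed in; nothing more can be done
None
```

I pushed the aluminium magazine's plunger in once and let it spring back. One spacer came out, I slid it into the vee notch, and the job is handed in. The clock read 35 s at my last state reading (limit 72 s).

**Feeding:** I pushed the knob to its stop (about 22 N), then backed off. The pictures afterwards showed the plunger fully out, one spacer on the plate at about (484.6, 42.5) mm, and the next spacer still in the tower.

**Sliding:** I pushed the spacer flat on the plate with nearly shut fingertips, in three straight pushes, without gripping or lifting it. The last push ended against about 12 N, nearly in line with the notch, which is what contact with both faces should give.

**Last checks:**
- **Top camera:** the spacer's centre measured (634.2, -65.4) mm by eye in the enlarged picture, and the ring fit gave (633.2, -65.4). The computed seat is (634.0, -65.4).
- **Scene camera:** it gave (635.6, -65.1) mm, about 1.6 mm off, which is within the 2 mm calibration.
- **Disagreement:** the network's own spacer points were up to about 9 mm off at the end. I went by the ring fits and my reading of the top picture instead.
- **Rest of the plate:** the final top picture shows the other things where they were, as far as the arm lets one see. It hides the turquoise magazine and the plug gauge. The arm was well clear of the vee and the wrist force was near zero.

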